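# Pump the ratchet specimen clamp and hold the block at gentle pressure

## Task

Turn the selector knob on top of the blue ratchet clamp to the green dot, then pump the orange squeeze trigger (squeeze, let it spring back, squeeze again) until the jaw's rubber pad pushes the brown specimen block against the anvil. Finish while still holding the trigger squeezed, with the gauge needle in the green band; never let the needle get well into the red, which would crush the block. Work only the knob and the trigger: do not touch the jaw or the block, and leave the other things on the bench where they are.

Things in the scene. Friction and masses are not known exactly. Their poses are not given: they have to be found in the camera images.
- clamp: Blue bench clamp, fixed to the table, 385 mm long, 80 mm wide. Origin: on the table surface below its middle; its x axis runs from the trigger end to the anvil end, y to the left, z up. Blue housing from x = -30 to +60 mm, +-40 mm in y, top at z = 85 mm; it carries the selector knob. The trigger levers stand behind the housing (x -30 to -165 mm), the jaw and block in front of it.
- selector_grip (a point): Centre of the black knob's bar grip, on the knob's vertical axis, 116 mm above the table (clamp x = 10 mm, y = 0). The bar is 42 mm long, 14 mm wide, and stands from z = 98 to 131 mm above a 44 mm disc. This point's own x axis turns with the knob and points along the bar towards its white pointer line.
- selector (a joint): Knob angle in rad, growing clockwise seen from above. Three detents: red dot (locked) at 0, white dot (neutral) at 0.7, green dot (drive) at 1.4; stops at -0.1 and 1.5. At 0 the pointer points along the clamp's +x; the green dot lies 1.4 rad clockwise from there. The knob snaps to the nearest detent when let go; it needs about 0.1 N m. Only at green does the trigger drive the jaw.
- trigger_grip (a point): Point midway between the two orange trigger levers where they are best squeezed from both sides from above (clamp x = -105 mm, y = 0, 83.5 mm above the table), fixed to the clamp. The axes are those of the clamp: squeeze along its y. The levers are upright plates, 62 to 105 mm above the table and 8 mm thick; over their outer faces they measure 62 mm here when released and 32 mm when fully squeezed.
- trigger (a joint): Trigger squeeze angle in rad (each of the two coupled levers, hinged 75 mm in front of trigger_grip): 0 released, 0.2 fully squeezed. 0.1 rad moves each lever 7.5 mm at trigger_grip and the drive pawl 10 mm. It springs back by itself when let go; 3 to 5 N at each lever with the jaw free, and 2/3 N more per N of jaw pressure.
- lever_left: The left (clamp +y) orange trigger lever, 135 mm long. Origin at its hinge.
- lever_right: The right (clamp -y) orange trigger lever, 135 mm long. Origin at its hinge.
- jaw_travel (a joint): Forward travel of the jaw bar in m, 0 to 0.11. Pad front at clamp x = 75 mm + this (gauge at 0); the block meets the anvil at about 0.07. At green each squeeze drives it on (pins every 8 mm, so up to 8 of the 20 mm stroke is lost before the pawl catches) and it stays when the trigger returns, by a 2.5 N drag only: once pressed, it slips back on release until the gauge reads about 6 mm.
- jaw: The sliding steel jaw bar with brass ratchet pins, gauge and pad. Do not touch. Origin on the bar's axis, 45 mm above the table.
- force_gauge (a joint): How far the sprung pad is pushed back into the jaw, in m; 0 free; 400 N per m. The orange needle moves over a strip: white band 0 to 0.010, green band 0.010 to 0.020, red above 0.020; the block is crushed above 0.024.
- jaw_face: The sprung pad at the front of the jaw, 42 mm wide, 40 mm high. Origin: on the jaw bar's axis, 75 mm behind the pad's front.
- jaw_pad (a point): Centre of the front face of the pad, 45 mm above the table.
- block_center (a point): Centre of the brown specimen block: 45 mm along the clamp, 40 mm wide, 42 mm high, loose on the clamp's bed (20 mm above the table), a few mm short of the anvil.
- block: The same block. Origin: centre of its underside.
- anvil: Fixed end stop of the clamp; its face is at clamp x = 190 mm. Origin: centre of its underside, at clamp x = 205 mm.
- cup_a_center (a point): Clear plastic specimen cup with a brown puck in it, 96 mm across the rim, 70 mm high; leave alone. Point at its centre.
- cup_b_center (a point): Clear plastic specimen cup with a brown puck in it, 96 mm across the rim, 70 mm high; leave alone. Point at its centre.
- cup_c_center (a point): Clear plastic specimen cup with a brown puck in it, 96 mm across the rim, 70 mm high; leave alone. Point at its centre.
- puck_a_center (a point): Loose brown specimen puck, 40 mm across, 24 mm high; leave alone. Point at its centre.
- puck_b_center (a point): Loose brown specimen puck, 40 mm across, 24 mm high; leave alone. Point at its centre.
- jar_center (a point): White jar, 52 mm across, 75 mm high; leave alone. Point at its centre.
Mind the look-alikes: they are no part of the job. What is shaped like the block but turquoise or white is not meant.

How it is judged (in metres and radians):
On the way, in this order (a step that is already met when the one before it is completed fails the run):
1. the selector is turned to the green dot before the jaw reaches the block (value of joint selector above 1.28 rad and value of joint force_gauge below 0.002 m), for 0.2 s.
2. the jaw has touched the block (contact force between jaw_face and block above 0.4 N), for 0.05 s.
At the end, for the whole second after the job is handed in: Selector at green (1.4 +- 0.15 rad), gauge between 9 and 21 mm, block pressed by the pad and on the anvil with over 2 N each, fingers still pushing a trigger lever with over 1 N and the trigger squeezed over 0.03 rad, all through the last second (value of joint selector between 1.25 and 1.55 rad and value of joint force_gauge between 0.009 and 0.021 m and contact force between jaw_face and block above 2 N and contact force between block and anvil above 2 N and (contact force between the fingers and lever_left above 1 N or contact force between the fingers and lever_right above 1 N) and value of joint trigger above 0.03 rad); the arm keeps its last pose, push and grip.
It fails at once if the block is crushed (gauge beyond 24 mm) (value of joint force_gauge above 0.024 m).
It fails at once if the robot touches the jaw or the block (contact force between any of the fingers, the arm and jaw above 1 N or contact force between any of the fingers, the arm and block above 1 N).
It fails at once if something else on the bench is disturbed (moved over 20 mm) (distance of any of cup_a_center, cup_b_center, cup_c_center, puck_a_center, puck_b_center, jar_center from where it was at the start of the episode above 0.02 m).
It also fails if it takes over 67 s, if anything falls off the work surface, if the arm or the gripper's body presses on something with over 40 N, if the wrist force passes 120 N, or if a joint passes its speed limit or range.

## Robot

A 7-joint arm with a two-finger parallel gripper is mounted at the origin on the work surface. World frame = base frame: x ahead of the robot, y to its left, z up, the work surface at z = 0. Lengths are in m, angles in degrees, forces in N, time in s.
With the tool pointing down it reaches from about 0.425 to 0.875 m from the base axis. Payload 4.7 kg.
Tool frame: the origin (TCP) lies midway between the tips of the shut fingers; the grasp point (between the pads) lies 19 mm behind it (env.grip_depth is the distance from the TCP to the grasp point, in m); z points along the fingers, y is the line along which they close (so a half turn about z gives the same grasp; the last joint's range is limited). The gripper opens to 87 mm and grips with 3 to 60 N. Pads are 19 mm wide; open, the fingers measure 117 mm over their backs; the gripper's body (75 mm by 190 mm) begins 51 mm behind the grasp point.
Start: joints at [70.021, 18.392, -4.016, 83.108, 1.295, 78.541, -3.26], TCP at [0.231, -0.608, 0.223] pointing down, gripper open.
Joint ranges: [-163.93, 163.93], [-17.29, 119.83], [-79.2, 71.16], [3.27, 140.29], [-89.18, 269.18], [5.43, 117.66], [-154.24, 154.24]. Speed limits (degrees/s): [147.25, 147.25, 180, 180, 180, 180, 180].

## Interface

Orientations are given as [roll, pitch, yaw] about the fixed x, y, z axes, in that order (R = Rz(yaw) Ry(pitch) Rx(roll)).
In Python, from cell import get_obs, optics, env, nets gives the robot as it stands.
- The arm moves only by the shell command python3 -m creep 'ROWS' [FORCE]. ROWS is JSON, a list of rows, each an object of numbers: "wx", "wy", "wz": the turn, a rotation vector about the tool's x, y, z in degrees; "tx", "ty", "tz": the shift along the tool's x, y, z in mm; "gripper": the opening, from -1 (shut) to 1 (fully open). A call has 1 to 5 rows; each row is the pose to reach, as a shift and turn from the pose commanded when the call began, along the tool's axes at that moment; what a row does not reach only later rows make up. A row lasts 1/12 s, in which the tool goes at most 41.7 mm and 7.16 degrees, less where a joint would pass 70% of its speed; a pose out of reach is approached as far as the arm can. A call with a gripper value outside its range is refused whole. The fingers move at their own pace and stop on an object; FORCE is the grip in N (left out, the last holds). Time passes only in rows, so rows that repeat a pose let the fingers close. It gives the time, the measured TCP pose, the force, the opening and the grip force at its end, in the units of the state.
- get_obs(): the state, without advancing time (a new reading comes with each control period).
- optics.read_camera(name): name is "scene" or "top"; returns (picture, depth): 384x512x3 uint8, red, green, blue; 384x512 float32, m along the optical axis (not along the pixel's ray), 0 where there is no reading.
- optics.camera_info(name): a dict with "fovy" (degrees; the focal length in pixels is half the picture's height over the tangent of half this angle, whatever the lens; pixels are square), "cx", "cy" (the principal point, pixels), "R" (3x3) and "t" (3): a world point X has camera coordinates R X + t. Camera axes: x right, y down, z forward; pixel columns grow to the right and rows downward; lengths in m; the calibration is good to about 2 mm. A picture is of the moment at which its call begins. camera_info takes no time and is no camera call.
- env.sign_off(): hands the job in; it is judged then, once.
Trained networks look in the newest picture that a camera, given by its name, has taken for a name from the list of things; names that differ only in an ending like _2 or _b are one class to them, and where a whole thing is asked for, a point or a joint stands for the part that bears it (a point fixed in the world has none). Each returns a list of dicts, best first, with "confidence" (0 to 1); they miss things now and then, are a little off and sometimes report something else, mostly with a low value. They report only what shows in the picture. A call takes as long as a camera call. They do not tell look-alikes from the thing itself.
- nets.look_for(query, camera): "point" ([x, y, z] in m, in world coordinates, good to about 4 mm: the middle of the surface that is visible of it).
- nets.place_of(query, camera): "point" ([x, y, z] in m, in world coordinates, good to about 4 mm: a listed point, or the origin of a listed thing).
The state is a dict: "time_s": time; "qpos": joint angles; "joint_velocities": joint speeds; "effort": joint torques, N m; "tool_pos": TCP position; "tool_rot": TCP orientation; "force": force on the tool from outside, world axes, zero at the start; "wrist_torque": the same for the moment, N m; "grip_width": finger opening in m; "grasp_force": force on a finger pad.
Only numpy, scipy, OpenCV 4.12 (cv2) and the standard library are available. Lean on these libraries where they do the work, as an engineer would, in place of code of your own. Each camera call takes 0.05 s, during which the arm holds its last target. There are 200 camera calls.

## Working session

There is one attempt and no reset: what is moved stays moved. The work goes in short steps, Python scripts to look and compute and a shell command to move; the robot and the scene stay as the last step left them, time stands still between calls to the robot, and variables do not carry over. Pictures are saved under pics/ and viewed, at most 10 in all, crops included, and the job is handed in when it is done.

```bash
mkdir -p pics
python3 - <<'E'
from cell import get_obs, optics, env, nets
import cv2
for c in("scene","top"):
    p,d=optics.read_camera(c); cv2.imwrite(f"pics/{c}0.png",p[:,:,::-1])
    i=optics.camera_info(c); print(c,i)
    for q in("selector_grip","trigger_grip","block_center","anvil","jaw_pad","clamp"):
        print(q,[( [round(v,3) for v in r["point"]],round(r["confidence"],2)) for r in nets.place_of(q,c)[:3]])
o=get_obs();print(o["time_s"],o["tool_pos"],o["tool_rot"],o["grip_width"])
E
```

```text
scene {'fovy': 54.449822463087095, 'cx': 258.20091320527575, 'cy': 188.63785112846278, 'R': array([[ 0.73007292,  0.68318748, -0.0157604 ],
       [ 0.53463619, -0.58538735, -0.60949634],
       [-0.42562621,  0.43655069, -0.79263221]]), 't': array([-0.42465673, -0.2366872 ,  1.35808607])}
selector_grip [([0.6, 0.098, 0.116], 0.51)]
trigger_grip [([0.605, -0.018, 0.086], 0.96), ([0.635, -0.33, 0.035], 0.3)]
block_center [([0.482, 0.235, 0.02], 0.79), ([0.602, 0.242, 0.043], 0.74), ([0.715, 0.241, 0.021], 0.55)]
anvil [([0.594, 0.287, 0.022], 0.87)]
jaw_pad [([0.602, 0.182, 0.043], 0.52)]
clamp [([0.598, 0.085, 0.001], 0.77)]
top {'fovy': 57.69363920144711, 'cx': 258.5302918777334, 'cy': 192.08087838684597, 'R': array([[-0.00319875, -0.99998329,  0.00481451],
       [-0.99669387,  0.00279728, -0.08120042],
       [ 0.08118559, -0.00505833, -0.99668617]]), 't': array([0.02067841, 0.60200711, 1.21799297])}
selector_grip [([0.599, 0.091, 0.112], 0.5)]
trigger_grip [([0.606, -0.022, 0.078], 0.85), ([0.599, 0.084, -0.002], 0.57)]
block_center [([0.488, 0.235, 0.018], 0.74), ([0.628, 0.399, 0.018], 0.68), ([0.621, 0.053, 0.064], 0.64)]
anvil [([0.592, 0.289, 0.021], 0.71)]
jaw_pad [([0.593, 0.182, 0.042], 0.58)]
clamp [([0.6, 0.083, -0.0], 0.57)]
0.7 [ 0.23064935 -0.60773145  0.22261067] [1.79991480e+02 3.90815542e-03 2.07874963e+01] 0.087146999107442
```

Run:
```python
import cv2
p=cv2.imread("pics/top0.png");q=cv2.imread("pics/scene0.png")
cv2.imwrite("pics/topc.png",cv2.resize(p[100:300,60:330],(800,592),interpolation=2))
```

```text
(no output)
```

View pics/scene0.png

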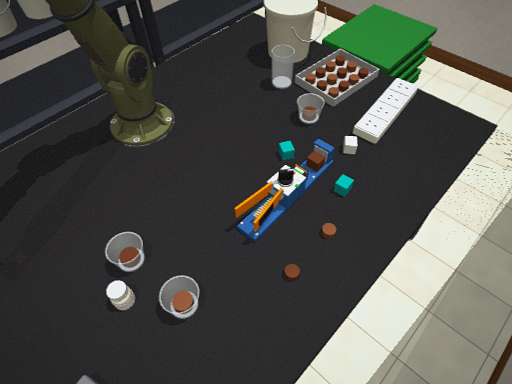

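View pics/topc.png

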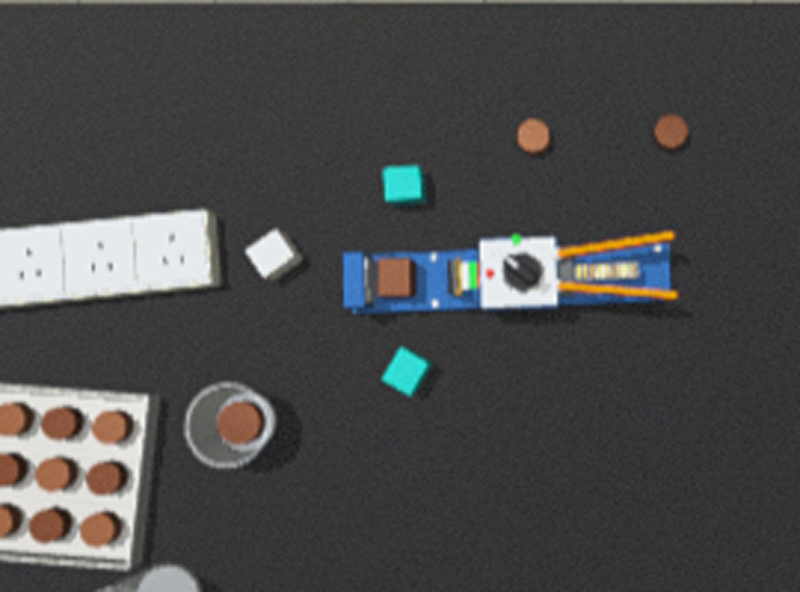

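Top crop: the clamp runs from its trigger end (right, orange levers at about 615,245 and 615,290) to the anvil (355,280). The knob is at (521,270), with the red dot at (490,272) and the green dot at (516,238).

Block candidates are brown at (394,277), turquoise at (403,184) and (405,371), and white at (273,254). Only the brown one lies on the clamp bed, so it is the specimen. Next I'll refine the clamp axis and the pointer angle.

```bash
cat > h.py <<'E'
from cell import get_obs, optics, env, nets
import numpy as np, cv2
def cloud(c):
    p,d=optics.read_camera(c); i=optics.camera_info(c)
    f=192/np.tan(np.radians(i["fovy"]/2)); v,u=np.mgrid[:384,:512]
    X=np.stack([(u-i["cx"])/f*d,(v-i["cy"])/f*d,d],-1)
    return p,(X-i["t"])@i["R"]
def pix(c,X):
    i=optics.camera_info(c); f=192/np.tan(np.radians(i["fovy"]/2)); x=i["R"]@np.array(X)+i["t"]
    return x[:2]/x[2]*f+[i["cx"],i["cy"]]
E
python3 - <<'E'
from h import *
for c in("scene","top"):
    p,W=cloud(c); h=cv2.cvtColor(p,cv2.COLOR_RGB2HSV); x,y,z=W[...,0],W[...,1],W[...,2]
    R=(abs(x-.6)<.08)&(y>-.12)&(y<.33)
    H,S,V=[h[...,k].astype(int) for k in range(3)]
    knob=R&(z>.118)&(z<.14)&(abs(y-.094)<.04); print(c,"knob top",knob.sum(),W[knob].mean(0).round(4))
    if knob.sum()>5:
        q=W[knob][:,:2]; w,v=np.linalg.eigh(np.cov(q.T)); print(" axis yaw",np.degrees(np.arctan2(v[1,1],v[0,1])),np.sqrt(w))
    lev=R&(H<20)&(S>150)&(V>120)&(z>.085)&(y<.06)
    for s in(lev&(x>.605),lev&(x<=.605)):
        P=W[s]; k=np.polyfit(P[:,1],P[:,0],1); print(" lever",s.sum(),k.round(4),"x at y=-.02",np.polyval(k,-.02).round(4),"ymin",P[:,1].min().round(3),"zmax",P[:,2].max().round(3))
    for n,m in(("red",((H<8)|(H>172))&(S>150)&(z>.075)&(abs(y-.11)<.05)),("green",(abs(H-60)<15)&(S>120)&(z>.075)&(abs(y-.1)<.04)),("blueanv",(abs(H-108)<15)&(S>120)&(z>.055)&(y>.25)),("housing",(z>.078)&(z<.09)&(y>.04)&(y<.16)&(S<60)&(V>120))):
        m=m&R; print(n,m.sum(),W[m].mean(0).round(4) if m.sum() else "", (W[m].min(0).round(3),W[m].max(0).round(3)) if m.sum() else "")
    a,b=pix(c,[.6,.094,.13]).round().astype(int); cv2.imwrite(f"pics/knob_{c}.png",cv2.resize(p[b-25:b+25,a-25:a+25,::-1],(400,400),interpolation=cv2.INTER_CUBIC))
import numpy as np
cv2.imwrite("pics/knob.png",np.hstack([cv2.imread("pics/knob_scene.png"),cv2.imread("pics/knob_top.png")]))
E
```

```text
scene knob top 99 [0.6038 0.0926 0.1292]
 axis yaw 51.978164455214376 [0.00421428 0.01217708]
 lever 129 [-0.1514  0.6319] x at y=-.02 0.6349 ymin -0.078 zmax 0.109
 lever 215 [0.0865 0.5832] x at y=-.02 0.5815 ymin -0.08 zmax 0.108
red 4 [0.6105 0.1191 0.1083] (array([0.6  , 0.105, 0.087]), array([0.619, 0.136, 0.129]))
green 10 [0.6374 0.1019 0.0889] (array([0.634, 0.097, 0.086]), array([0.641, 0.106, 0.092]))
blueanv 167 [0.5995 0.2869 0.0784] (array([0.563, 0.275, 0.056]), array([0.627, 0.303, 0.086]))
housing 288 [0.6078 0.0972 0.0872] (array([0.563, 0.056, 0.082]), array([0.64 , 0.144, 0.09 ]))
top knob top 58 [0.5974 0.0951 0.1307]
 axis yaw 51.575873282221906 [0.00411252 0.01255438]
 lever 39 [-0.1582  0.6248] x at y=-.02 0.628 ymin -0.076 zmax 0.108
 lever 52 [0.0848 0.5766] x at y=-.02 0.5749 ymin -0.079 zmax 0.108
red 1 [0.5975 0.1326 0.0874] (array([0.598, 0.133, 0.087]), array([0.598, 0.133, 0.087]))
green 4 [0.6366 0.104  0.0873] (array([0.635, 0.102, 0.084]), array([0.639, 0.106, 0.089]))
blueanv 134 [0.5882 0.289  0.0791] (array([0.558, 0.277, 0.055]), array([0.619, 0.301, 0.084]))
housing 392 [0.5978 0.1013 0.0856] (array([0.56 , 0.041, 0.078]), array([0.639, 0.144, 0.09 ]))
```

View pics/knob.png

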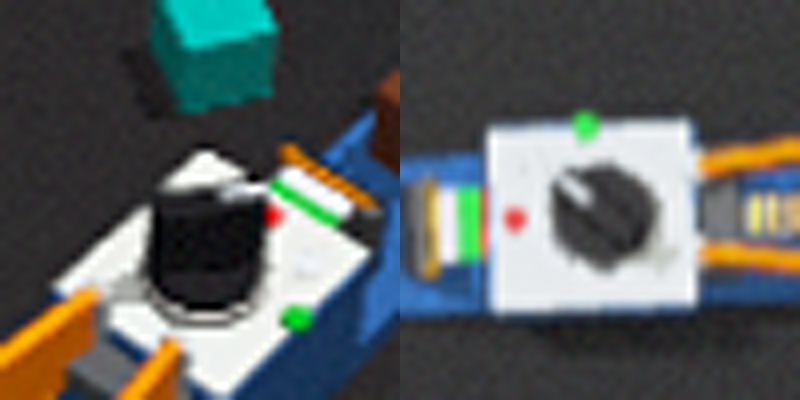

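The pointer is at neutral, bar yaw about 51.8°. So the clamp yaw is about 92°, the knob is at (0.6005, 0.094) and the trigger grip is at about (0.6045, -0.021). Moving above the knob.

```bash
python3 -m creep '[{"tx":30,"ty":-26.5},{"tx":60,"ty":-53},{"tx":90,"ty":-79.5},{"tx":120,"ty":-106},{"tx":150,"ty":-132.5}]'
python3 -m creep '[{"tx":30,"ty":-26.5},{"tx":60,"ty":-53},{"tx":90,"ty":-79.5},{"tx":120,"ty":-106},{"tx":150,"ty":-132.5}]'
python3 -m creep '[{"tx":30,"ty":-26.5},{"tx":60,"ty":-53},{"tx":90,"ty":-79.5},{"tx":120,"ty":-106},{"tx":150,"ty":-132.5}]'
python3 -m creep '[{"tx":30,"ty":-26.5,"wz":-6.2},{"tx":60,"ty":-53,"wz":-12.4},{"tx":90,"ty":-79.5,"wz":-18.6},{"tx":120,"ty":-106,"wz":-24.8},{"tx":145,"ty":-128,"wz":-31}]'
python3 -m creep '[{"tz":0},{"tz":0},{"tz":0}]'
```

```text
validation failed for argument at $[0]...
validation failed for argument at $[0]...
validation failed for argument at $[0]...
validation failed for argument at $[0]...
validation failed for argument at $[0]...
```

```bash
python3 -m creep '[{"wx":0,"wy":0,"wz":0,"tx":30,"ty":-26.5,"tz":0,"gripper":1},{"wx":0,"wy":0,"wz":0,"tx":60,"ty":-53,"tz":0,"gripper":1},{"wx":0,"wy":0,"wz":0,"tx":90,"ty":-79.5,"tz":0,"gripper":1},{"wx":0,"wy":0,"wz":0,"tx":120,"ty":-106,"tz":0,"gripper":1},{"wx":0,"wy":0,"wz":0,"tx":150,"ty":-132.5,"tz":0,"gripper":1}]'
```

```text
time_s: 1.22
tool_pos: [0.3245, -0.4289, 0.2227]
tool_rot: [180.0, 0.0, 20.8]
force: [0.4, -0.1, 0.3]
grip_width: 0.0868
grasp_force: 0.0
```

```bash
python3 -m creep '[{"wx":0,"wy":0,"wz":0,"tx":30,"ty":-26.5,"tz":0,"gripper":1},{"wx":0,"wy":0,"wz":0,"tx":60,"ty":-53,"tz":0,"gripper":1},{"wx":0,"wy":0,"wz":0,"tx":90,"ty":-79.5,"tz":0,"gripper":1},{"wx":0,"wy":0,"wz":0,"tx":120,"ty":-106,"tz":0,"gripper":1},{"wx":0,"wy":0,"wz":0,"tx":150,"ty":-132.5,"tz":0,"gripper":1}]' | head -3
python3 -m creep '[{"wx":0,"wy":0,"wz":0,"tx":30,"ty":-26.5,"tz":0,"gripper":1},{"wx":0,"wy":0,"wz":0,"tx":60,"ty":-53,"tz":0,"gripper":1},{"wx":0,"wy":0,"wz":0,"tx":90,"ty":-79.5,"tz":0,"gripper":1},{"wx":0,"wy":0,"wz":0,"tx":120,"ty":-106,"tz":0,"gripper":1},{"wx":0,"wy":0,"wz":0,"tx":150,"ty":-132.5,"tz":0,"gripper":1}]' | head -3
python3 -m creep '[{"wx":0,"wy":0,"wz":-6.2,"tx":30,"ty":-26.5,"tz":0,"gripper":1},{"wx":0,"wy":0,"wz":-12.4,"tx":60,"ty":-53,"tz":0,"gripper":1},{"wx":0,"wy":0,"wz":-18.6,"tx":90,"ty":-79.5,"tz":0,"gripper":1},{"wx":0,"wy":0,"wz":-24.8,"tx":120,"ty":-106,"tz":0,"gripper":1},{"wx":0,"wy":0,"wz":-31,"tx":144.5,"ty":-127.5,"tz":0,"gripper":1}]' | head -3
python3 -m creep '[{"wx":0,"wy":0,"wz":0,"tx":0,"ty":0,"tz":0,"gripper":1},{"wx":0,"wy":0,"wz":0,"tx":0,"ty":0,"tz":0,"gripper":1}]'
```

```text
time_s: 1.63
tool_pos: [0.4177, -0.2517, 0.2229]
tool_rot: [179.9, -0.0, 20.8]
time_s: 2.05
tool_pos: [0.5109, -0.0746, 0.223]
tool_rot: [179.9, -0.0, 20.8]
time_s: 2.47
tool_pos: [0.601, 0.0973, 0.2228]
tool_rot: [180.0, -0.1, 52.2]
time_s: 2.63
tool_pos: [0.6001, 0.0969, 0.2221]
tool_rot: [-179.9, -0.0, 52.0]
force: [-0.1, -0.1, -0.3]
grip_width: 0.0872
grasp_force: 0.0
```

```bash
python3 -m creep '[{"wx":0,"wy":0,"wz":0,"tx":-2,"ty":2,"tz":30,"gripper":0.15},{"wx":0,"wy":0,"wz":0,"tx":-2,"ty":2,"tz":60,"gripper":0.15},{"wx":0,"wy":0,"wz":0,"tx":-2,"ty":2,"tz":85,"gripper":0.15},{"wx":0,"wy":0,"wz":0,"tx":-2,"ty":2,"tz":105,"gripper":0.15},{"wx":0,"wy":0,"wz":0,"tx":-2,"ty":2,"tz":118,"gripper":0.15}]'
python3 -m creep '[{"wx":0,"wy":0,"wz":0,"tx":0,"ty":0,"tz":0,"gripper":-1},{"wx":0,"wy":0,"wz":0,"tx":0,"ty":0,"tz":0,"gripper":-1},{"wx":0,"wy":0,"wz":0,"tx":0,"ty":0,"tz":0,"gripper":-1},{"wx":0,"wy":0,"wz":0,"tx":0,"ty":0,"tz":0,"gripper":-1},{"wx":0,"wy":0,"wz":0,"tx":0,"ty":0,"tz":0,"gripper":-1}]' 20
```

```text
time_s: 3.05
tool_pos: [0.599, 0.0885, 0.1021]
tool_rot: [-179.9, 0.2, 51.6]
force: [-1.1, -0.6, 2.6]
grip_width: 0.0617
grasp_force: 2.2
time_s: 3.47
tool_pos: [0.6008, 0.0914, 0.1054]
tool_rot: [179.9, -0.0, 51.8]
force: [0.5, 0.1, -1.0]
grip_width: 0.0283
grasp_force: 0.0
```

```bash
python3 -m creep '[{"wx":0,"wy":0,"wz":0,"tx":0,"ty":0,"tz":0,"gripper":-1},{"wx":0,"wy":0,"wz":0,"tx":0,"ty":0,"tz":0,"gripper":-1},{"wx":0,"wy":0,"wz":0,"tx":0,"ty":0,"tz":0,"gripper":-1},{"wx":0,"wy":0,"wz":0,"tx":0,"ty":0,"tz":0,"gripper":-1}]'
```

```text
time_s: 3.8
tool_pos: [0.5996, 0.0923, 0.1049]
tool_rot: [-179.9, 0.0, 51.8]
force: [-4.8, 2.6, 5.3]
grip_width: 0.0141
grasp_force: 20.0
```

```bash
python3 -m creep '[{"wx":0,"wy":0,"wz":5,"tx":0,"ty":-0.5,"tz":0,"gripper":-1},{"wx":0,"wy":0,"wz":10,"tx":0,"ty":-1,"tz":0,"gripper":-1},{"wx":0,"wy":0,"wz":15,"tx":0,"ty":-1,"tz":0,"gripper":-1},{"wx":0,"wy":0,"wz":20,"tx":0,"ty":-1,"tz":0,"gripper":-1},{"wx":0,"wy":0,"wz":25,"tx":0,"ty":-1,"tz":0,"gripper":-1}]'
python3 -m creep '[{"wx":0,"wy":0,"wz":5,"tx":0,"ty":0,"tz":0,"gripper":-1},{"wx":0,"wy":0,"wz":10,"tx":0,"ty":0,"tz":0,"gripper":-1},{"wx":0,"wy":0,"wz":16,"tx":0,"ty":0,"tz":0,"gripper":-1},{"wx":0,"wy":0,"wz":16,"tx":0,"ty":0,"tz":0,"gripper":-1},{"wx":0,"wy":0,"wz":16,"tx":0,"ty":0,"tz":0,"gripper":-1}]'
```

```text
time_s: 4.22
tool_pos: [0.5991, 0.0929, 0.1049]
tool_rot: [-179.9, 0.0, 26.6]
force: [-3.7, 1.3, 4.0]
grip_width: 0.0137
grasp_force: 20.0
time_s: 4.63
tool_pos: [0.5989, 0.0934, 0.1048]
tool_rot: [-179.9, 0.1, 11.0]
force: [-5.0, 4.0, 4.7]
grip_width: 0.0139
grasp_force: 20.0
```

```bash
python3 -m creep '[{"wx":0,"wy":0,"wz":0,"tx":0,"ty":0,"tz":0,"gripper":0},{"wx":0,"wy":0,"wz":0,"tx":0,"ty":0,"tz":0,"gripper":0},{"wx":0,"wy":0,"wz":0,"tx":0,"ty":0,"tz":0,"gripper":0},{"wx":0,"wy":0,"wz":0,"tx":0,"ty":0,"tz":0,"gripper":0},{"wx":0,"wy":0,"wz":0,"tx":0,"ty":0,"tz":0,"gripper":0}]'
python3 -m creep '[{"wx":0,"wy":0,"wz":0,"tx":0,"ty":0,"tz":-15,"gripper":0},{"wx":0,"wy":0,"wz":0,"tx":0,"ty":0,"tz":-35,"gripper":0},{"wx":0,"wy":0,"wz":0,"tx":0,"ty":0,"tz":-60,"gripper":1},{"wx":0,"wy":0,"wz":0,"tx":0,"ty":0,"tz":-80,"gripper":1},{"wx":0,"wy":0,"wz":0,"tx":0,"ty":0,"tz":-80,"gripper":1}]'
```

```text
time_s: 5.05
tool_pos: [0.6, 0.0912, 0.1043]
tool_rot: [180.0, -0.0, 10.8]
force: [-0.4, -0.4, 0.8]
grip_width: 0.0384
grasp_force: 0.0
time_s: 5.47
tool_pos: [0.6025, 0.0924, 0.1893]
tool_rot: [179.9, -0.5, 10.8]
force: [0.9, -0.3, 0.1]
grip_width: 0.0565
grasp_force: 0.0
```

```bash
python3 -m creep '[{"wx":0,"wy":0,"wz":-6.8,"tx":-3.5,"ty":22,"tz":0,"gripper":1},{"wx":0,"wy":0,"wz":-13.6,"tx":-7,"ty":44.5,"tz":0,"gripper":1},{"wx":0,"wy":0,"wz":-20.4,"tx":-10,"ty":67,"tz":0,"gripper":1},{"wx":0,"wy":0,"wz":-27.2,"tx":-13,"ty":89,"tz":0,"gripper":1},{"wx":0,"wy":0,"wz":-34,"tx":-16.5,"ty":111.5,"tz":0,"gripper":1}]'|head -3
python3 -m creep '[{"wx":0,"wy":0,"wz":-7,"tx":0,"ty":0,"tz":0,"gripper":1},{"wx":0,"wy":0,"wz":-14,"tx":0,"ty":0,"tz":0,"gripper":1},{"wx":0,"wy":0,"wz":-21,"tx":0,"ty":0,"tz":0,"gripper":1},{"wx":0,"wy":0,"wz":-28,"tx":0,"ty":0,"tz":0,"gripper":1},{"wx":0,"wy":0,"wz":-35,"tx":0,"ty":0,"tz":0,"gripper":1}]'|head -3
python3 -m creep '[{"wx":0,"wy":0,"wz":-6,"tx":0,"ty":0,"tz":0,"gripper":1},{"wx":0,"wy":0,"wz":-12.2,"tx":0,"ty":0,"tz":0,"gripper":1},{"wx":0,"wy":0,"wz":-12.2,"tx":0,"ty":0,"tz":0,"gripper":1},{"wx":0,"wy":0,"wz":-12.2,"tx":0,"ty":0,"tz":0,"gripper":1}]'
python3 - <<'E'
from h import *
I=[]
for c in("scene","top"):
    p,_=optics.read_camera(c); a,b=pix(c,[.6,.11,.1]).round().astype(int)
    I.append(cv2.resize(p[b-50:b+50,a-50:a+50,::-1],(400,400),interpolation=cv2.INTER_CUBIC))
cv2.imwrite("pics/k2.png",np.hstack(I))
o=get_obs();print(o["qpos"],o["grip_width"])
E
```

```text
time_s: 5.88
tool_pos: [0.6042, -0.022, 0.1839]
tool_rot: [-180.0, 0.0, 45.1]
time_s: 6.3
tool_pos: [0.6041, -0.0212, 0.1838]
tool_rot: [-180.0, 0.0, 80.1]
time_s: 6.63
tool_pos: [0.6042, -0.021, 0.1839]
tool_rot: [-180.0, -0.0, 91.8]
force: [0.3, 0.6, -0.9]
grip_width: 0.0869
grasp_force: 0.0
[ 34.63417596  19.02502381 -43.01591131  91.68362112  13.34023368
  74.5938588   -8.55375905] 0.08684007247557426
```

View pics/k2.png

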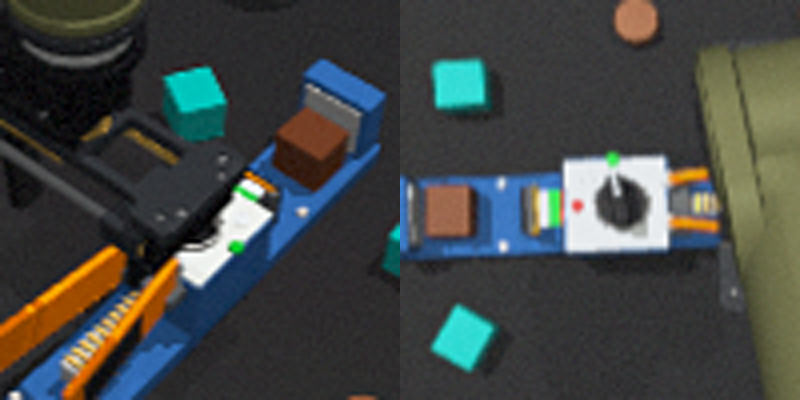

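Both views show the pointer at the green dot (613,160 in the right half), with the jaw pad at (532,210) and the block at (450,210). Lowering onto the trigger.

```bash
python3 -m creep '[{"wx":0,"wy":0,"wz":0,"tx":0,"ty":0,"tz":30,"gripper":1},{"wx":0,"wy":0,"wz":0,"tx":0,"ty":0,"tz":60,"gripper":1},{"wx":0,"wy":0,"wz":0,"tx":0,"ty":0,"tz":85,"gripper":1},{"wx":0,"wy":0,"wz":0,"tx":0,"ty":0,"tz":105,"gripper":1},{"wx":0,"wy":0,"wz":0,"tx":0,"ty":0,"tz":116,"gripper":1}]'
python3 -m creep '[{"wx":0,"wy":0,"wz":0,"tx":0,"ty":0,"tz":0,"gripper":0.45},{"wx":0,"wy":0,"wz":0,"tx":0,"ty":0,"tz":0,"gripper":0.45},{"wx":0,"wy":0,"wz":0,"tx":0,"ty":0,"tz":0,"gripper":0.45}]'
python3 - <<'E'
from h import *
p,W=cloud("top"); a,b=pix("top",[.6,.15,.08]).round().astype(int)
cv2.imwrite("pics/t3.png",cv2.resize(p[b-30:b+30,a-50:a+50,::-1],(800,480),interpolation=cv2.INTER_CUBIC))
E
```

```text
time_s: 7.15
tool_pos: [0.6026, -0.0209, 0.0656]
tool_rot: [-179.8, -0.0, 91.9]
force: [-0.4, -0.3, 0.5]
grip_width: 0.0868
grasp_force: 0.0
time_s: 7.4
tool_pos: [0.6056, -0.0205, 0.0701]
tool_rot: [179.9, 0.0, 92.0]
force: [0.8, 0.2, 0.7]
grip_width: 0.0742
grasp_force: 0.0
```

View pics/t3.png

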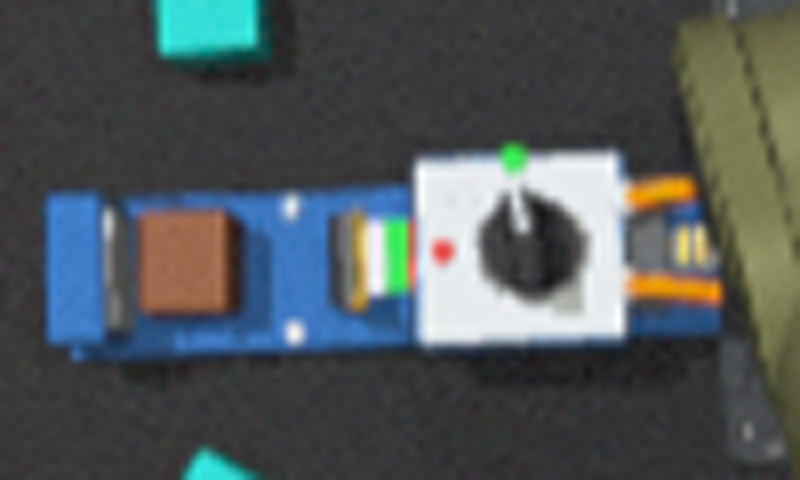

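Pad front is at column 335, the block spans 137–235, and the anvil face is at about 120. That leaves roughly 50 mm before the block is pressed. First full squeeze, then measure.

```bash
cat >> h.py <<'E'
def meas():
    p,W=cloud("top"); h=cv2.cvtColor(p,cv2.COLOR_RGB2HSV).astype(int); H,S,V=h[...,0],h[...,1],h[...,2]
    x,y,z=W[...,0],W[...,1],W[...,2]; R=(abs(x-.595)<.013)&(y>.14)&(y<.285)
    for n,m in(("needle",(H>11)&(H<25)&(S>110)&(V>130)),("green",(abs(H-60)<15)&(S>110)),("red",((H<6)|(H>174))&(S>150)&(V>150)),("brown",((H<14)|(H>174))&(S>60)&(V<150)&(V>50)&(z>.045)&(y>.19))):
        m=m&R
        if m.sum()>2: print(n,m.sum(),"y",np.percentile(y[m],[3,50,97]).round(4))
    o=get_obs(); print("t",round(o["time_s"],2),"w",round(o["grip_width"],4),"f",round(o["grasp_force"],1),"force",np.round(o["force"],1))
    return p
def crop(p,f):
    a,b=pix("top",[.6,.15,.08]).round().astype(int)
    cv2.imwrite(f,cv2.resize(p[b-30:b+30,a-50:a+50,::-1],(800,480),interpolation=cv2.INTER_CUBIC))
E
python3 -c 'from h import *; meas()'
python3 -m creep '[{"wx":0,"wy":0,"wz":0,"tx":0,"ty":0,"tz":0,"gripper":-0.28},{"wx":0,"wy":0,"wz":0,"tx":0,"ty":0,"tz":0,"gripper":-0.28},{"wx":0,"wy":0,"wz":0,"tx":0,"ty":0,"tz":0,"gripper":-0.28},{"wx":0,"wy":0,"wz":0,"tx":0,"ty":0,"tz":0,"gripper":-0.28},{"wx":0,"wy":0,"wz":0,"tx":0,"ty":0,"tz":0,"gripper":-0.28}]' 20
python3 -m creep '[{"wx":0,"wy":0,"wz":0,"tx":0,"ty":0,"tz":0,"gripper":-0.28},{"wx":0,"wy":0,"wz":0,"tx":0,"ty":0,"tz":0,"gripper":-0.28},{"wx":0,"wy":0,"wz":0,"tx":0,"ty":0,"tz":0,"gripper":-0.28},{"wx":0,"wy":0,"wz":0,"tx":0,"ty":0,"tz":0,"gripper":-0.28}]'
python3 -c 'from h import *; meas()'
```

```text
needle 8 y [0.1672 0.1722 0.1729]
green 17 y [0.1505 0.1541 0.1577]
brown 17 y [0.2271 0.229  0.267 ]
t 7.5 w 0.0679 f 0.0 force [ 0.5 -0.2  0.5]
time_s: 7.92
tool_pos: [0.6053, -0.0217, 0.0696]
tool_rot: [179.9, 0.1, 91.9]
force: [-0.7, -2.5, 6.7]
grip_width: 0.0377
grasp_force: 4.9
time_s: 8.25
tool_pos: [0.6053, -0.0217, 0.0696]
tool_rot: [179.9, 0.1, 91.9]
force: [0.2, -2.2, 6.2]
grip_width: 0.0327
grasp_force: 20.0
needle 7 y [0.1878 0.1882 0.1885]
green 19 y [0.1678 0.1716 0.1753]
red 37 y [0.1479 0.1578 0.1651]
brown 18 y [0.2272 0.2288 0.2667]
t 8.3 w 0.0319 f 20.0 force [-0.7 -2.7  6.8]
```

```bash
python3 -m creep '[{"wx":0,"wy":0,"wz":0,"tx":0,"ty":0,"tz":0,"gripper":0.6},{"wx":0,"wy":0,"wz":0,"tx":0,"ty":0,"tz":0,"gripper":0.6},{"wx":0,"wy":0,"wz":0,"tx":0,"ty":0,"tz":0,"gripper":0.6},{"wx":0,"wy":0,"wz":0,"tx":0,"ty":0,"tz":0,"gripper":0.6},{"wx":0,"wy":0,"wz":0,"tx":0,"ty":0,"tz":0,"gripper":0.6}]'
python3 -m creep '[{"wx":0,"wy":0,"wz":0,"tx":0,"ty":0,"tz":0,"gripper":0.6},{"wx":0,"wy":0,"wz":0,"tx":0,"ty":0,"tz":0,"gripper":0.6},{"wx":0,"wy":0,"wz":0,"tx":0,"ty":0,"tz":0,"gripper":0.6}]'|tail -2
python3 -m creep '[{"wx":0,"wy":0,"wz":0,"tx":0,"ty":0,"tz":0,"gripper":-0.28},{"wx":0,"wy":0,"wz":0,"tx":0,"ty":0,"tz":0,"gripper":-0.28},{"wx":0,"wy":0,"wz":0,"tx":0,"ty":0,"tz":0,"gripper":-0.28},{"wx":0,"wy":0,"wz":0,"tx":0,"ty":0,"tz":0,"gripper":-0.28},{"wx":0,"wy":0,"wz":0,"tx":0,"ty":0,"tz":0,"gripper":-0.28}]' 20
python3 -m creep '[{"wx":0,"wy":0,"wz":0,"tx":0,"ty":0,"tz":0,"gripper":-0.28},{"wx":0,"wy":0,"wz":0,"tx":0,"ty":0,"tz":0,"gripper":-0.28},{"wx":0,"wy":0,"wz":0,"tx":0,"ty":0,"tz":0,"gripper":-0.28},{"wx":0,"wy":0,"wz":0,"tx":0,"ty":0,"tz":0,"gripper":-0.28}]'
python3 -c 'from h import *; crop(meas(),"pics/t4.png")'
```

```text
time_s: 8.72
tool_pos: [0.6047, -0.0202, 0.0685]
tool_rot: [179.9, -0.0, 92.0]
force: [3.1, -0.3, 2.3]
grip_width: 0.0576
grasp_force: 1.7
grip_width: 0.0682
grasp_force: 0.0
time_s: 9.38
tool_pos: [0.6052, -0.0213, 0.0684]
tool_rot: [179.9, 0.0, 92.0]
force: [4.6, -0.6, -4.1]
grip_width: 0.044
grasp_force: 4.0
time_s: 9.72
tool_pos: [0.6052, -0.0214, 0.0684]
tool_rot: [179.9, 0.0, 91.9]
force: [5.6, -0.9, -4.2]
grip_width: 0.032
grasp_force: 20.0
needle 8 y [0.2022 0.2068 0.2075]
green 20 y [0.1848 0.1885 0.1923]
red 39 y [0.1613 0.1709 0.1783]
brown 17 y [0.2272 0.2294 0.2665]
t 9.77 w 0.0322 f 20.0 force [ 5.2 -0.5 -4.4]
```

View pics/t4.png

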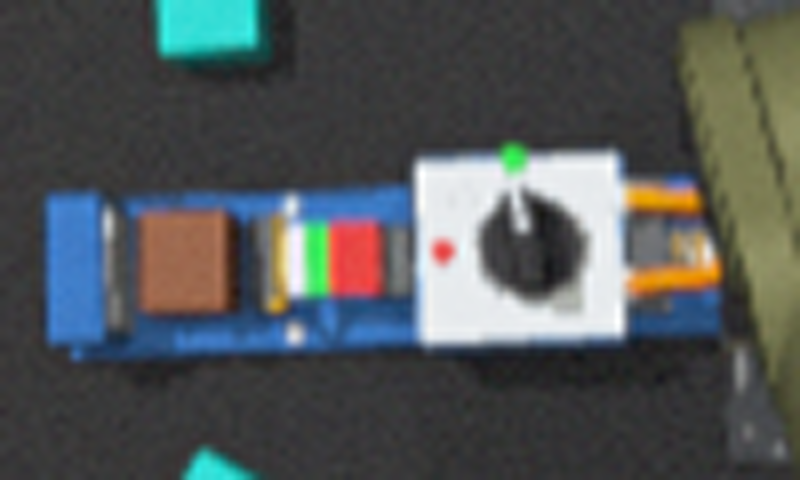

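```bash
python3 -m creep '[{"wx":0,"wy":0,"wz":0,"tx":0,"ty":0,"tz":0,"gripper":0.6},{"wx":0,"wy":0,"wz":0,"tx":0,"ty":0,"tz":0,"gripper":0.6},{"wx":0,"wy":0,"wz":0,"tx":0,"ty":0,"tz":0,"gripper":0.6},{"wx":0,"wy":0,"wz":0,"tx":0,"ty":0,"tz":0,"gripper":0.6},{"wx":0,"wy":0,"wz":0,"tx":0,"ty":0,"tz":0,"gripper":0.6}]'|tail -2
python3 -m creep '[{"wx":0,"wy":0,"wz":0,"tx":0,"ty":0,"tz":0,"gripper":0.6},{"wx":0,"wy":0,"wz":0,"tx":0,"ty":0,"tz":0,"gripper":0.6},{"wx":0,"wy":0,"wz":0,"tx":0,"ty":0,"tz":0,"gripper":0.6}]'|tail -2
python3 -m creep '[{"wx":0,"wy":0,"wz":0,"tx":0,"ty":0,"tz":0,"gripper":-0.05},{"wx":0,"wy":0,"wz":0,"tx":0,"ty":0,"tz":0,"gripper":-0.05},{"wx":0,"wy":0,"wz":0,"tx":0,"ty":0,"tz":0,"gripper":-0.05},{"wx":0,"wy":0,"wz":0,"tx":0,"ty":0,"tz":0,"gripper":-0.05},{"wx":0,"wy":0,"wz":0,"tx":0,"ty":0,"tz":0,"gripper":-0.05}]' 20
python3 -c 'from h import *; meas()'
python3 -m creep '[{"wx":0,"wy":0,"wz":0,"tx":0,"ty":0,"tz":0,"gripper":-0.28},{"wx":0,"wy":0,"wz":0,"tx":0,"ty":0,"tz":0,"gripper":-0.28},{"wx":0,"wy":0,"wz":0,"tx":0,"ty":0,"tz":0,"gripper":-0.28},{"wx":0,"wy":0,"wz":0,"tx":0,"ty":0,"tz":0,"gripper":-0.28}]'
python3 -c 'from h import *; crop(meas(),"pics/t5.png")'
```

```text
grip_width: 0.0579
grasp_force: 1.5
grip_width: 0.0684
grasp_force: 0.0
time_s: 10.85
tool_pos: [0.6053, -0.0214, 0.0685]
tool_rot: [179.9, 0.0, 92.0]
force: [5.9, -0.6, -3.9]
grip_width: 0.0453
grasp_force: 3.5
needle 8 y [0.209  0.2129 0.2141]
green 20 y [0.1914 0.1953 0.1988]
red 37 y [0.1679 0.1782 0.1854]
brown 17 y [0.2256 0.2295 0.2665]
t 10.9 w 0.0442 f 3.7 force [ 4.2 -1.3 -4.1]
time_s: 11.23
tool_pos: [0.6052, -0.0215, 0.0686]
tool_rot: [179.9, 0.0, 91.9]
force: [5.2, -1.4, -3.6]
grip_width: 0.0326
grasp_force: 17.7
needle 12 y [0.1987 0.2154 0.2509]
green 14 y [0.2014 0.204  0.206 ]
red 42 y [0.1783 0.1869 0.1953]
brown 10 y [0.2307 0.2311 0.2692]
t 11.28 w 0.0326 f 20.0 force [ 4.6 -1.4 -3.4]
```

View pics/t5.png

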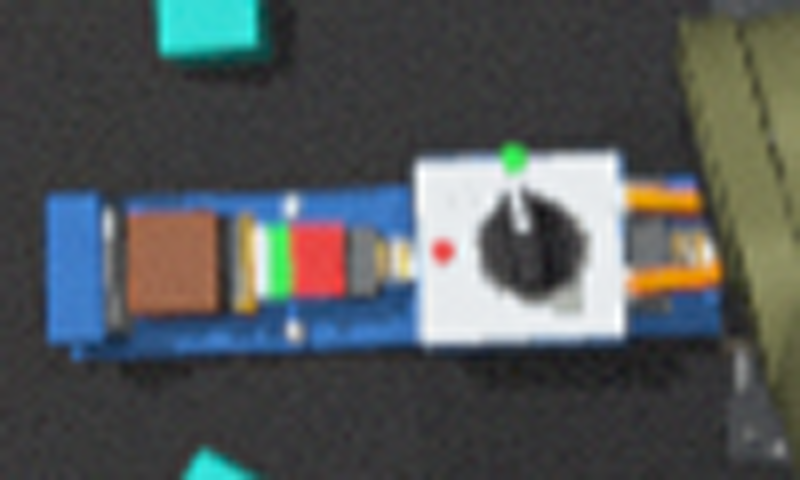

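The block is now against the anvil (columns 118–127) and the needle is in the white band at about 3 mm. On the last squeeze I'll close step by step while watching the gauge.

```bash
python3 -m creep '[{"wx":0,"wy":0,"wz":0,"tx":0,"ty":0,"tz":0,"gripper":0.6},{"wx":0,"wy":0,"wz":0,"tx":0,"ty":0,"tz":0,"gripper":0.6},{"wx":0,"wy":0,"wz":0,"tx":0,"ty":0,"tz":0,"gripper":0.6},{"wx":0,"wy":0,"wz":0,"tx":0,"ty":0,"tz":0,"gripper":0.6},{"wx":0,"wy":0,"wz":0,"tx":0,"ty":0,"tz":0,"gripper":0.6}]'|tail -2
python3 -m creep '[{"wx":0,"wy":0,"wz":0,"tx":0,"ty":0,"tz":0,"gripper":0.6},{"wx":0,"wy":0,"wz":0,"tx":0,"ty":0,"tz":0,"gripper":0.6},{"wx":0,"wy":0,"wz":0,"tx":0,"ty":0,"tz":0,"gripper":0.6}]'|tail -2
python3 -c 'from h import *; meas()'
python3 -m creep '[{"wx":0,"wy":0,"wz":0,"tx":0,"ty":0,"tz":0,"gripper":0},{"wx":0,"wy":0,"wz":0,"tx":0,"ty":0,"tz":0,"gripper":0},{"wx":0,"wy":0,"wz":0,"tx":0,"ty":0,"tz":0,"gripper":0},{"wx":0,"wy":0,"wz":0,"tx":0,"ty":0,"tz":0,"gripper":0},{"wx":0,"wy":0,"wz":0,"tx":0,"ty":0,"tz":0,"gripper":0}]' 20
python3 -m creep '[{"wx":0,"wy":0,"wz":0,"tx":0,"ty":0,"tz":0,"gripper":0},{"wx":0,"wy":0,"wz":0,"tx":0,"ty":0,"tz":0,"gripper":0},{"wx":0,"wy":0,"wz":0,"tx":0,"ty":0,"tz":0,"gripper":0}]'
python3 -c 'from h import *; crop(meas(),"pics/t6.png")'
```

```text
grip_width: 0.0581
grasp_force: 1.4
grip_width: 0.0689
grasp_force: 0.0
needle 11 y [0.1987 0.219  0.2209]
green 14 y [0.2018 0.204  0.2063]
red 43 y [0.1779 0.1857 0.1953]
brown 9 y [0.2303 0.2316 0.2354]
t 12.0 w 0.0689 f 0.0 force [-0.  -0.1 -0.2]
time_s: 12.42
tool_pos: [0.6053, -0.0212, 0.0685]
tool_rot: [179.9, 0.0, 92.0]
force: [5.0, -1.4, -3.5]
grip_width: 0.0466
grasp_force: 4.6
time_s: 12.67
tool_pos: [0.6053, -0.0213, 0.0685]
tool_rot: [179.9, 0.0, 92.0]
force: [5.7, -0.7, -4.0]
grip_width: 0.0436
grasp_force: 5.4
needle 4 y [0.2055 0.2122 0.2187]
green 21 y [0.2085 0.2123 0.2162]
red 39 y [0.185  0.195  0.2026]
brown 14 y [0.2336 0.2369 0.2732]
t 12.72 w 0.0438 f 5.5 force [ 5.3 -1.3 -4.2]
```

View pics/t6.png

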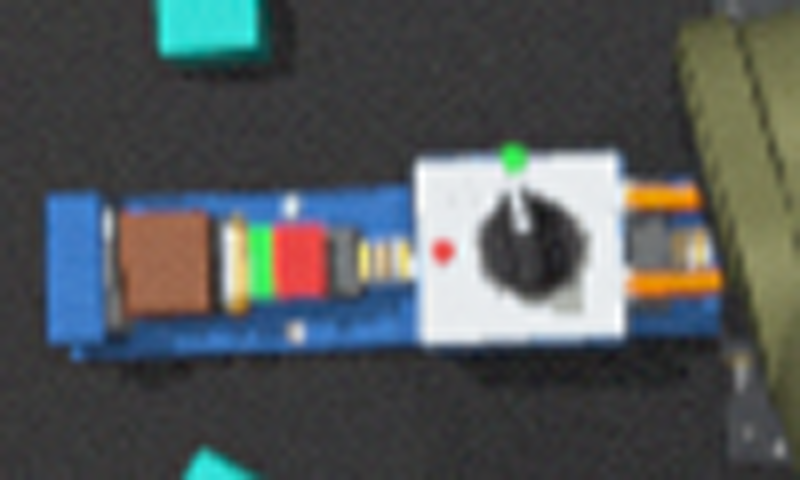

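The needle (237) is at the white/green border, about 8 mm. Closing about 8 mm more should put it mid-green.

```bash
python3 -m creep '[{"wx":0,"wy":0,"wz":0,"tx":0,"ty":0,"tz":0,"gripper":-0.1},{"wx":0,"wy":0,"wz":0,"tx":0,"ty":0,"tz":0,"gripper":-0.18},{"wx":0,"wy":0,"wz":0,"tx":0,"ty":0,"tz":0,"gripper":-0.18},{"wx":0,"wy":0,"wz":0,"tx":0,"ty":0,"tz":0,"gripper":-0.18},{"wx":0,"wy":0,"wz":0,"tx":0,"ty":0,"tz":0,"gripper":-0.18}]' 20
python3 -c 'from h import *; crop(meas(),"pics/t7.png")'
```

```text
time_s: 13.13
tool_pos: [0.6052, -0.0214, 0.0686]
tool_rot: [179.9, 0.0, 91.9]
force: [6.0, -1.0, -4.4]
grip_width: 0.0361
grasp_force: 8.5
green 7 y [0.2156 0.2158 0.2165]
red 42 y [0.1918 0.2006 0.2093]
brown 11 y [0.1901 0.2385 0.2732]
t 13.18 w 0.0359 f 8.5 force [ 4.5 -0.7 -3.7]
```

View pics/t7.png

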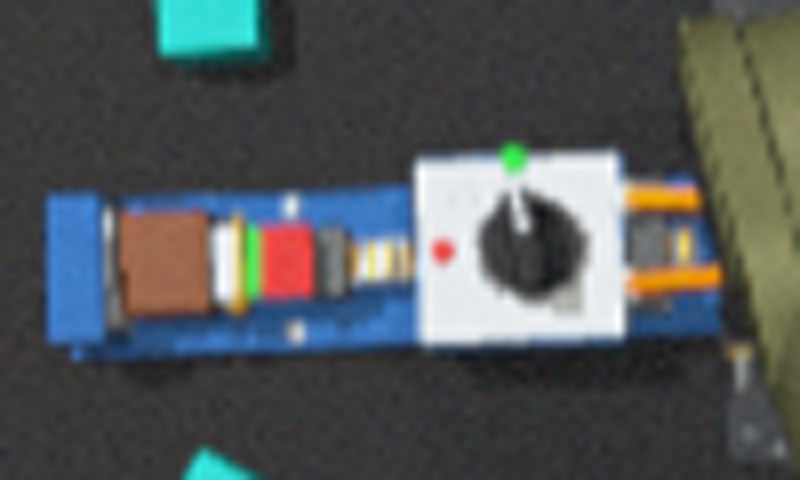

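The needle (236) is inside the green band, about 13 mm by the strip scale. Squeezing slightly further to centre it, then letting it settle.

```bash
python3 -m creep '[{"wx":0,"wy":0,"wz":0,"tx":0,"ty":0,"tz":0,"gripper":-0.22},{"wx":0,"wy":0,"wz":0,"tx":0,"ty":0,"tz":0,"gripper":-0.22},{"wx":0,"wy":0,"wz":0,"tx":0,"ty":0,"tz":0,"gripper":-0.22},{"wx":0,"wy":0,"wz":0,"tx":0,"ty":0,"tz":0,"gripper":-0.22},{"wx":0,"wy":0,"wz":0,"tx":0,"ty":0,"tz":0,"gripper":-0.22}]' 20
python3 -c 'from h import *
p=meas();crop(p,"pics/t8.png")'
```

```text
time_s: 13.6
tool_pos: [0.6052, -0.0214, 0.0685]
tool_rot: [179.9, 0.0, 91.9]
force: [4.9, -1.3, -4.4]
grip_width: 0.0342
grasp_force: 9.1
green 7 y [0.2154 0.2157 0.216 ]
red 38 y [0.192  0.2017 0.2092]
brown 4 y [0.2716 0.2727 0.2735]
t 13.65 w 0.0342 f 9.1 force [ 4.5 -1.5 -3.1]
```

View pics/t8.png

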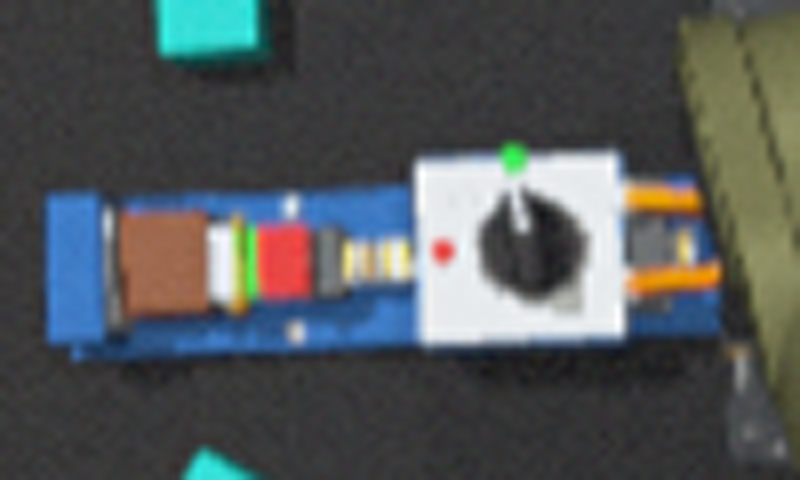

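The needle (237) now has green on both sides, at about 14 mm. The block is on the anvil, the trigger is held squeezed and the knob is at green.

```bash
python3 -c 'from cell import env; print(env.sign_off())'
```

```text
the job is handed in; nothing more can be done
None
```

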